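# Push a rinse tube home in the flushing manifold

### The arm

A 6-joint arm with a two-finger parallel gripper is mounted at the origin on the work surface. World frame = base frame: x ahead of the robot, y to its left, z up, the work surface at z = 0. Lengths are in m, angles in rad, forces in N, time in s.
With the tool pointing down it reaches from about 0.35 to 0.775 m from the base axis. Payload 5.5 kg.
Tool frame: the origin (TCP) lies midway between the tips of the shut fingers; the grasp point (between the pads) lies 19 mm behind it; z points along the fingers, y is the direction in which the jaws open and shut (so a half turn about z gives the same grasp; the last joint's range is limited). The gripper opens to 85 mm and grips with 20 to 120 N. Pads are 22 mm wide; open, the fingers measure 114 mm over their backs; the gripper's body (76 mm by 85 mm) begins 54 mm behind the grasp point. The pads swing forward as they close: fully open they stand 13 mm farther back than shut.
Start: joints at [-1.276, 0.313, 0.046, 1.304, 0, 1.431], TCP at [0.242, -0.522, 0.231] pointing down, gripper open.
Joint ranges: [-2.76, 2.76], [-0.86, 1.69], [-1.03, 1.26], [-2.2, 2.34], [-1.47, 1.5], [-3.14, 3.14]. Speed limits (rad/s): [2.57, 2.57, 3.14, 3.14, 3.14, 3.14].

### API

Orientations are given as a unit quaternion [w, x, y, z].
In Python, from workcell import env gives the robot as it stands.
- The arm moves only by the shell command python3 -m creep 'ROWS' [OPENING] [FORCE]. ROWS is JSON, a list of rows, each a list of 6 numbers: the shift along the tool's x, y, z in m, then the turn, a rotation vector about the tool's x, y, z in degrees. A call has exactly 8 rows; each row is the pose to reach, as a shift and turn from the pose commanded when the call began, along the tool's axes at that moment; what a row does not reach only later rows make up. A row lasts 1/10 s, in which the tool goes at most 50 mm and 8.59 degrees, less where a joint would pass 70% of its speed; a pose out of reach is approached as far as the arm can. A call with a gripper value outside its range is refused whole. OPENING is the finger opening in m, from 0 to 0.0854, set as the call begins (- or left out, the last holds). The fingers move at their own pace and stop on an object; FORCE is the grip in N (left out, the last holds). Time passes only in rows, so rows that repeat a pose let the fingers close, or fill a call up. It gives the time, the measured TCP pose, the force and the opening at its end, in the units of the state.
- env.get_state(): the state, without advancing time (a new reading comes with each control period).
- env.read_camera(name): name is "scene" or "top"; returns (picture, depth): 420x560x3 uint8, blue, green, red; 420x560 float32, m along the optical axis (not along the pixel's ray), 0 where there is no reading.
- env.camera_params(name): a dict with "fx", "fy", "cx", "cy" (pixels), "position" and "orientation" of the camera in the world. Camera axes: x right, y up, looking along -z (the intrinsics and any distortion apply to the point x, -y, -z); pixel columns grow to the right and rows downward; lengths in m; the calibration is good to about 2 mm. A picture is of the moment at which its call begins. camera_params takes no time and is no camera call.
- env.hand_in(): hands the job in, once; it reports no verdict.
The state is a dict: "clock": time; "joint_pos": joint angles; "qvel": joint speeds; "tau": joint torques, N m; "tcp_pos": TCP position; "orientation": TCP orientation; "wrist_force": force on the tool from outside, world axes, zero at the start; "ft_torque": the same for the moment, N m; "finger_gap": finger opening in m.
Only numpy, scipy, OpenCV 4.12 (cv2) and the standard library are available. Lean on these libraries where they do the work, as an engineer would, in place of code of your own. Each camera call takes 0.05 s, during which the arm holds its last target. There are 200 camera calls.

### The job

Take the rinse tube with the blue grip out of the white stand and push it down into the blue push-fit collet of the flushing manifold, past the seal, until it is fully home: press it firmly onto the stop you feel inside and hold that for a moment, without ramming it. Then let go and swing the orange lock lever all the way over, away from the robot. Leave the tube standing in the collet, and leave everything else where it is.

Things in the scene. Friction and masses are not known exactly. Their poses are not given: they have to be found in the camera images.
- tube_blue: rigid steel rinse tube upright in the white stand, 65 to 120 g, 140 mm long. Origin: centre of its lower end (tip), z up along it. Round shank 12 mm in diameter from z=0 to 92 mm (lowest 3 mm narrowed to 9 mm); blue square grip 18 x 18 mm from z=92 to 134 mm, faces along its x and y; 13 mm round top to z=140. Smooth: take it by the grip, from above, firmly (60 N)
- tube_blue_tip (a point): centre of the lower end of the blue tube
- stand: fixed white block 70 (x) x 190 (y) x 50 mm high with three upright holes in a row along its y, 60 mm apart, 40 mm deep (floor 10 mm above the table), 14.5 mm in diameter, each holding one tube; which tube stands in which hole varies. Origin: centre of the underside
- manifold: fixed aluminium block, 55 mm high; its x (away from the robot at yaw 0) spans -50 to 60 mm and its y -50 to 130 mm. Origin: on the table, right under the collet's axis. The upright collet stands on it at its origin, the lock lever at y=+90 mm
- collet_mouth (a point): centre of the collet's mouth, 85 mm above the table; axes as the manifold's, z up. The collet is a blue round housing 34 mm across with an upright bore 13.5 mm in diameter and a 45 degree lead-in, 22 mm across at the top and 4 mm deep
- stop: the stop the tip bottoms on. This origin (on the table) does NOT show its depth, set anew each time, 28 to 44 mm below the mouth and only to be felt: a light plate with 3 mm of travel (under 1 N) on a rubber buffer of 6 N/mm, which adds to the drag. Home = 10 to 14 N on the stop for half a second (about 17 N of push in all); 18 N on the stop is too much. It may lift the tube 1-2 mm after: fine
- lock (a joint): the orange-knobbed lock lever on the manifold: 0 = leaning towards the manifold's -x (the robot's side), 1.0 rad = all the way over to +x. It turns about the manifold's y, stays where it is left, and needs under 2 N at the knob. Its pivot is 77 mm above the table at the manifold's x=0, y=+90 mm; the knob's centre is 70 mm from the pivot, straight up at 0.5 rad
- lock_tip (a point): centre of the lever's orange ball knob, 26 mm in diameter
- tube_red: bystander: like the blue tube but with a red grip; stays in the stand; same origin and sizes
- tube_grey: bystander: like the blue tube but with a grey grip; stays in the stand; same origin and sizes
- tray: bystander, fixed: perforated metal instrument tray 200 x 300 x 45 mm with blue corners; origin under its centre
- elevator_a: bystander: steel hand instrument with a pear-shaped handle, 126 mm long, 21 mm thick, lying along its x in the tray
- elevator_b: bystander: steel hand instrument with a pear-shaped handle, 126 mm long, 21 mm thick, lying along its x in the tray
- elevator_c: bystander: steel hand instrument with a pear-shaped handle, 126 mm long, 21 mm thick, lying along its x in the tray
- forceps: bystander: steel forceps 130 mm long lying in the tray
- dish: bystander: steel bowl 110 mm across, 35 mm high; origin under its centre
- detergent: bystander: white bottle 72 mm across, 180 mm high; origin under its centre
- brush: bystander: green cleaning brush lying on the table along its x
- collet: the collet's housing and bore, fixed; origin and axes as the manifold's. Going down, the tip meets a springy seal about 13 mm below the mouth: passing it takes a push of 7 to 12 N, greatest at about 18 mm, and from there on the tube slides with 4 to 7 N of drag, either way. Forcing the tube sideways or on the rim with over 25 N damages it

How it is judged:
On the way, in this order (a step that is already met when the one before it is completed fails the run):
1. the blue tube's tip is past the seal, over 22 mm down the collet (z of tube_blue_tip in the frame of collet_mouth below -0.022 m and horizontal distance between tube_blue_tip and collet_mouth below 0.003 m), for 0.05 s.
2. the tube is pressed on the stop with more than 8 N for 0.2 s (contact force between tube_blue and stop above 8 N and z of tube_blue_tip in the frame of collet_mouth below -0.025 m and horizontal distance between tube_blue_tip and collet_mouth below 0.003 m), for 0.2 s.
3. then the lock lever is swung over, past 0.85 rad (value of joint lock above 0.85 rad), for 0.1 s.
At the end, for the whole second after the job is handed in: blue tube in the collet within 3 mm of its axis and 0.08 rad of it, tip over 24 mm below the mouth and still holding the stop's plate down (over 0.1 N), slower than 0.02 m/s; lock lever past 0.85 rad; other tubes, instruments, dish, bottle and brush within 30 mm of their start (z of tube_blue_tip in the frame of collet_mouth below -0.024 m and horizontal distance between tube_blue_tip and collet_mouth below 0.003 m and angle between the z axis of tube_blue and the z axis of collet_mouth, either way round below 0.08 rad and contact force between tube_blue and stop above 0.1 N and value of joint lock above 0.85 rad and linear speed of tube_blue below 0.02 m/s and distance of each of tube_red, tube_grey, elevator_a, elevator_b, elevator_c, forceps, dish, detergent, brush from where it was at the start of the episode below 0.03 m); the robot touches nothing.
It fails at once if the stop is rammed: more than 18 N between tube and stop (contact force between tube_blue and stop above 18 N).
It fails at once if the tube is forced against the collet's mouth or bore with more than 25 N (contact force between tube_blue and collet above 25 N).
It fails at once if another tube, an instrument, the dish, the bottle or the brush is moved more than 30 mm (distance of any of tube_red, tube_grey, elevator_a, elevator_b, elevator_c, forceps, dish, detergent, brush from where it was at the start of the episode above 0.03 m).
It also fails if it takes over 54 s, if anything falls off the work surface, if the arm or the gripper's body presses on something with over 40 N, if the wrist force passes 120 N, or if a joint passes its speed limit or range.

## Working session

There is one attempt and no reset: what is moved stays moved. The work goes in short steps, Python scripts to look and compute and a shell command to move; the robot and the scene stay as the last step left them, time stands still between calls to the robot, and variables do not carry over. Pictures are saved under pics/ and viewed, about 8 in all and at most 12, crops included, and the job is handed in when it is done.

```bash
mkdir -p pics; ls
cat > h.py <<'E'
import numpy as np, cv2
from workcell import env
from scipy.spatial.transform import Rotation as R
def rot(q): return R.from_quat([q[1],q[2],q[3],q[0]])
def shot(n,f):
    im,d=env.read_camera(n); cv2.imwrite(f'pics/{f}.png',im); np.save(f'pics/{f}.npy',d); return im,d
def px(n,d,u,v,z=None):
    """pixel -> world by depth, or at depth-plane world height z"""
    p=env.camera_params(n); a=np.array([(u-p['cx'])/p['fx'],-(v-p['cy'])/p['fy'],-1.])
    r=rot(p['orientation']).apply(a); o=np.array(p['position'])
    return o+r*(d[int(v),int(u)] if z is None else (z-o[2])/r[2])
def proj(n,w):
    p=env.camera_params(n); c=rot(p['orientation']).inv().apply(np.array(w)-p['position'])
    return p['cx']+p['fx']*c[0]/-c[2], p['cy']-p['fy']*c[1]/-c[2]
E
python3 - <<'E'
from h import *
for n in('scene','top'):
    im,d=shot(n,n+'0'); print(n,env.camera_params(n))
a=cv2.imread('pics/scene0.png');b=cv2.imread('pics/top0.png')
print(env.get_state())
E
```

```text
pics
scene {'fx': 508.55788461908384, 'fy': 508.55788461908384, 'cx': 277.2149937363017, 'cy': 217.51351517397774, 'position': array([1.03989984, 0.64828522, 0.97415359]), 'orientation': array([0.23451627, 0.08616396, 0.37213408, 0.89392065])}
top {'fx': 399.325902834817, 'fy': 399.325902834817, 'cx': 275.3256037465712, 'cy': 209.33750653280816, 'position': array([ 0.4287719 , -0.13428061,  1.05775509]), 'orientation': array([ 0.71513898,  0.07996843, -0.07877309, -0.68991021])}
{'clock': 0.1, 'joint_pos': array([-1.27560923e+00,  3.13924040e-01,  4.51162018e-02,  1.30360391e+00,
        2.16984772e-05,  1.43119228e+00]), 'qvel': array([-0.00044869, -0.00088628,  0.00314117, -0.00052566,  0.0004526 ,
       -0.00011111]), 'tau': array([ 2.66108749e-03, -4.81728029e+01,  2.99242759e+01,  1.27483439e-02,
       -8.31753891e-05, -3.98193563e-06]), 'tcp_pos': array([ 0.24206668, -0.52107392,  0.23050842]), 'orientation': array([-8.06112212e-04,  9.76462186e-01,  2.15687149e-01, -5.19533552e-05]), 'wrist_force': array([ 0.04654197, -0.27581172, -0.51436808]), 'ft_torque': array([ 0.00043394, -0.0254396 ,  0.02718247]), 'finger_gap': 0.08507824300808177}
```

View pics/top0.png

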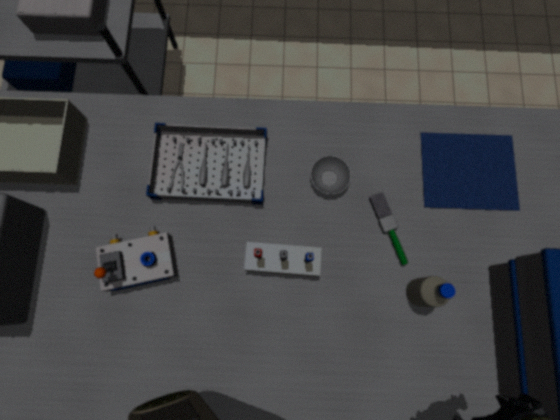

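View pics/scene0.png

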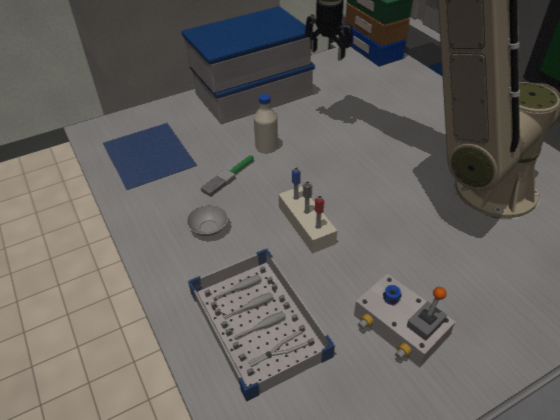

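The top view shows the blue tube at (309,257), grey at (284,256), red at (258,253), the collet at (148,259) and the knob at (100,272). Next I'll look at enlarged crops.

Run:
```python
from h import *
a=cv2.imread('pics/scene0.png');b=cv2.imread('pics/top0.png')
def c(im,u,v,w,h): 
    x=cv2.resize(im[v:v+h,u:u+w],(400,300),interpolation=cv2.INTER_CUBIC); return cv2.convertScaleAbs(x,alpha=1.7)
# scale 4: 100x75
m=np.vstack([np.hstack([c(b,235,220,100,75),c(b,85,220,100,75)]),np.hstack([c(a,255,165,100,75),c(a,352,270,100,75)])])
cv2.imwrite('pics/m1.png',m)
d=np.load('pics/top0.npy')
for n,uv in dict(blue=(309,257),grey=(284,256),red=(258,253),collet=(148,259),knob=(100,272)).items(): print(n,px('top',d,*uv).round(4))
```

```text
blue [ 0.5282 -0.2093  0.151 ]
grey [ 0.5282 -0.1525  0.1524]
red [ 0.5329 -0.0933  0.1521]
collet [0.5194 0.1862 0.0528]
knob [0.4774 0.2574 0.1557]
```

View pics/m1.png

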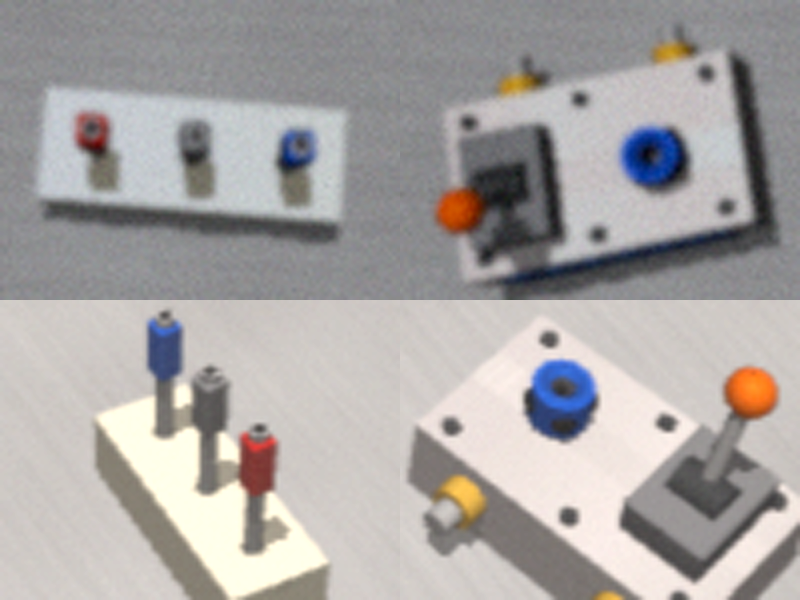

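```bash
cat >> h.py <<'E'
def tri(obs):
    """least-squares point from [(cam,u,v),...] and ray miss"""
    A=np.zeros((3,3));b=np.zeros(3);L=[]
    for n,u,v in obs:
        o=np.array(env.camera_params(n)['position']);r=px(n,None,u,v,0)-o;r/=np.linalg.norm(r)
        P=np.eye(3)-np.outer(r,r);A+=P;b+=P@o;L.append((o,P))
    x=np.linalg.solve(A,b); return x.round(4),[round(float(np.linalg.norm(P@(x-o))),4) for o,P in L]
E
python3 - <<'E'
from h import *
T=lambda x,y,ou,ov:('top',ou+(x+.5)/4-.5,ov+(y+.5)/4-.5)
S=lambda x,y,ou,ov:('scene',ou+(x+.5)/4-.5,ov+(y+.5)/4-.5)
P={'blue':(T(301,146,235,220),S(165,15,255,165),.14+.01),'grey':(T(195,133,235,220),S(210,72,255,165),.15),'red':(T(93,127,235,220),S(260,130,255,165),.15),
'collet':(T(252,155,85,220),S(163,84,352,270),.085),'knob':(T(60,211,85,220),S(351,92,352,270),.1384)}
for k,(t,s,z) in P.items(): print(k,tri([t,s]),px('top',None,*t[1:],z).round(4),px('scene',None,*s[1:],z).round(4))
for c in [(47,86),(348,108),(335,225),(38,203)]: print('stand',px('top',None,*T(*c,235,220)[1:],.05).round(4))
for c in [(44,110),(330,52),(360,222),(66,280)]: print('man',px('top',None,*T(*c,85,220)[1:],.055).round(4))
E
```

```text
blue (array([ 0.5305, -0.2114,  0.1477]), [0.0001, 0.0001]) [ 0.5303 -0.2113  0.15  ] [ 0.5318 -0.2089  0.15  ]
grey (array([ 0.5351, -0.1504,  0.148 ]), [0.0009, 0.0009]) [ 0.5355 -0.1509  0.15  ] [ 0.5356 -0.1479  0.15  ]
red (array([ 0.5362, -0.0919,  0.147 ]), [0.0013, 0.0013]) [ 0.5369 -0.0928  0.15  ] [ 0.5371 -0.0883  0.15  ]
collet (array([0.5181, 0.1789, 0.0802]), [0.0005, 0.0005]) [0.518 0.177 0.085] [0.5205 0.1817 0.085 ]
knob (array([0.4772, 0.263 , 0.1443]), [0.0001, 0.0001]) [0.4775 0.2657 0.1384] [0.4733 0.2603 0.1384]
stand [ 0.5738 -0.0578  0.05  ]
stand [ 0.5666 -0.2492  0.05  ]
stand [ 0.4931 -0.2418  0.05  ]
stand [ 0.5   -0.056  0.05 ]
man [0.5442 0.3204 0.055 ]
man [0.5876 0.1441 0.055 ]
man [0.4818 0.1153 0.055 ]
man [0.4402 0.2926 0.055 ]
```

```bash
cat >> h.py <<'E'
def to(p,yaw):
    """shift (tool axes) and rotvec deg from measured pose to p, tool down with tool x at yaw deg"""
    s=env.get_state();r=rot(s['orientation']);y=np.radians(yaw)
    t=R.from_matrix(np.array([[np.cos(y),np.sin(y),0],[np.sin(y),-np.cos(y),0],[0,0,-1]]).T@np.eye(3)) if 0 else R.from_euler('z',yaw,degrees=True)*R.from_euler('x',180,degrees=True)
    print(s['clock'],s['tcp_pos'].round(4),'shift',r.inv().apply(np.array(p)-s['tcp_pos']).round(4),'turn',np.degrees((r.inv()*t).as_rotvec()).round(2))
E
python3 -c "
from h import *
to([.531,-.211,.231],87.8)"
```

```text
0.1 [ 0.2421 -0.5211  0.2305] shift [ 3.927e-01 -1.595e-01 -1.000e-04] turn [-7.000e-02 -6.000e-02 -6.289e+01]
```

```bash
python3 -m creep '[[0.04,-0.016,0,0,0,-8],[0.085,-0.035,0,0,0,-16],[0.13,-0.053,0,0,0,-24],[0.175,-0.071,0,0,0,-32],[0.22,-0.089,0,0,0,-40],[0.265,-0.108,0,0,0,-48],[0.31,-0.126,0,0,0,-56],[0.355,-0.144,0,0,0,-62.9]]' 0.06 60; python3 -c "
from h import *
to([.531,-.211,.175],87.8)"
```

```text
clock: 0.9
tcp_pos: [0.5044, -0.2396, 0.231]
orientation: [-0.0, 0.719, 0.695, -0.0]
wrist_force: [0.4, -0.0, -0.1]
finger_gap: 0.06
0.9 [ 0.5044 -0.2396  0.231 ] shift [0.0294 0.0257 0.056 ] turn [-0.03 -0.01  0.32]
```

```bash
python3 -m creep '[[0.01,0.008,0,0,0,0],[0.02,0.016,0,0,0,0.3],[0.029,0.0257,0.01,0,0,0.3],[0.0294,0.0257,0.03,0,0,0.3],[0.0294,0.0257,0.05,0,0,0.3],[0.0294,0.0257,0.066,0,0,0.3],[0.0294,0.0257,0.066,0,0,0.3],[0.0294,0.0257,0.066,0,0,0.3]]'
python3 - <<'E'
from h import *
a,_=shot('scene','s1');b,_=shot('top','t1')
c=lambda im,u,v:cv2.convertScaleAbs(cv2.resize(im[v:v+75,u:u+100],(400,300),interpolation=cv2.INTER_CUBIC),alpha=1.5)
cv2.imwrite('pics/m2.png',np.hstack([c(b,260,215),c(a,245,130)]))
to([.531,-.211,.104],87.8)
E
```

```text
clock: 1.7
tcp_pos: [0.5297, -0.2136, 0.1649]
orientation: [-0.001, 0.723, 0.691, -0.0]
wrist_force: [0.0, 0.0, 1.0]
finger_gap: 0.0601
1.8 [ 0.5306 -0.2138  0.1661] shift [0.0029 0.0002 0.0621] turn [ 0.07  0.04 -0.36]
```

View pics/m2.png

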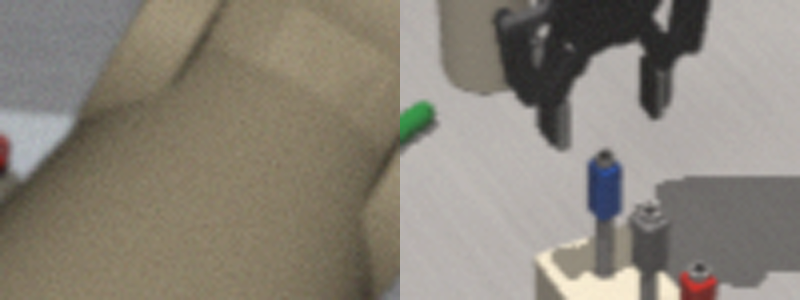

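Run:
```python
from h import *
q=lambda x,y:(245+(x+.5)/4-.5,130+(y+.5)/4-.5)
for z in(.166,.172,.178): print(z,px('scene',None,*q(207,131),z).round(4),px('scene',None,*q(160,148),z).round(4),px('scene',None,*q(255,116),z).round(4))
print(px('scene',None,*q(204,155),.15).round(4), proj('scene',[.531,-.211,.15]),proj('scene',[.5306,-.2138,.166]))
```

```text
0.166 [ 0.5287 -0.2119  0.166 ] [ 0.5624 -0.2122  0.166 ] [ 0.4949 -0.2095  0.166 ]
0.172 [ 0.5325 -0.2055  0.172 ] [ 0.566  -0.2059  0.172 ] [ 0.4989 -0.2031  0.172 ]
0.178 [ 0.5363 -0.1991  0.178 ] [ 0.5695 -0.1995  0.178 ] [ 0.503  -0.1968  0.178 ]
[ 0.5324 -0.2092  0.15  ] (np.float64(295.72498931076103), np.float64(167.8052372877866)) (np.float64(295.33216678296196), np.float64(162.20648986072504))
```

```bash
python3 -m creep '[[0.003,0,0.01,0,0,-0.3],[0.003,0.0005,0.022,0,0,-0.3],[0.003,0.0005,0.034,0,0,-0.3],[0.003,0.0005,0.046,0,0,-0.3],[0.003,0.0005,0.056,0,0,-0.3],[0.003,0.0005,0.062,0,0,-0.3],[0.003,0.0005,0.062,0,0,-0.3],[0.003,0.0005,0.062,0,0,-0.3]]' && python3 -m creep '[[0,0,0,0,0,0],[0,0,0,0,0,0],[0,0,0,0,0,0],[0,0,0,0,0,0],[0,0,0,0,0,0],[0,0,0,0,0,0],[0,0,0,0,0,0],[0,0,0,0,0,0]]' 0.0 60
```

```text
clock: 2.6
tcp_pos: [0.531, -0.2101, 0.1033]
orientation: [0.0, 0.72, 0.693, -0.0]
wrist_force: [-0.6, -0.1, 0.3]
finger_gap: 0.0601
clock: 3.4
tcp_pos: [0.5312, -0.2103, 0.1039]
orientation: [0.001, 0.72, 0.693, 0.0]
wrist_force: [0.3, -0.5, 4.9]
finger_gap: 0.0175
```

```bash
python3 -m creep '[[0,0,-0.01,0,0,0],[0,0,-0.03,0,0,0],[0,0,-0.055,0,0,0],[0,0,-0.08,0,0,0],[0,0,-0.11,0,0,0],[0,0,-0.14,0,0,0],[0,0,-0.165,0,0,0],[0,0,-0.165,0,0,0]]'
python3 - <<'E'
from h import *
to([.518,.178,.269],101.5)
print(env.get_state()['wrist_force'])
E
```

```text
clock: 4.2
tcp_pos: [0.5324, -0.2107, 0.2723]
orientation: [0.003, 0.72, 0.694, 0.001]
wrist_force: [0.3, -0.5, -0.9]
finger_gap: 0.0172
4.2 [ 0.5324 -0.2107  0.2723] shift [ 0.3879 -0.0292  0.002 ] turn [  0.3    0.2  -13.68]
[ 0.32736537 -0.50099595 -0.94289319]
```

```bash
python3 -m creep '[[0.025,-0.002,0,0,0,-1.7],[0.07,-0.005,0,0,0,-3.5],[0.115,-0.009,0,0,0,-5.2],[0.16,-0.012,0,0,0,-7],[0.205,-0.016,0,0,0,-9],[0.25,-0.019,0,0,0,-11],[0.295,-0.022,0,0,0,-12.5],[0.34,-0.026,0,0,0,-13.7]]' && python3 -c "
from h import *
to([.518,.178,.2],101.5)"
```

```text
clock: 5.0
tcp_pos: [0.517, 0.1325, 0.267]
orientation: [-0.001, 0.632, 0.775, -0.001]
wrist_force: [0.7, -0.6, -0.4]
finger_gap: 0.0173
5.0 [0.517  0.1325 0.267 ] shift [0.0444 0.0102 0.067 ] turn [-0.1  -0.01  0.06]
```

```bash
python3 -m creep '[[0.025,0.005,0,0,0,0],[0.043,0.009,0.01,0,0,0],[0.044,0.01,0.03,0,0,0],[0.044,0.01,0.05,0,0,0],[0.044,0.01,0.063,0,0,0],[0.044,0.01,0.067,0,0,0],[0.044,0.01,0.067,0,0,0],[0.044,0.01,0.067,0,0,0]]'
python3 - <<'E'
from h import *
a,_=shot('scene','s2');b,_=shot('top','t2')
c=lambda im,u,v:cv2.convertScaleAbs(cv2.resize(im[v:v+75,u:u+100],(600,450),interpolation=cv2.INTER_CUBIC),alpha=1.5)
cv2.imwrite('pics/m3.png',c(a,345,240));cv2.imwrite('pics/m3t.png',c(b,100,215))
to([.518,.178,.2],101.5)
print(env.get_state()['wrist_force'],env.get_state()['ft_torque'])
E
```

```text
clock: 5.8
tcp_pos: [0.5191, 0.1758, 0.2016]
orientation: [0.0, 0.633, 0.774, 0.0]
wrist_force: [-0.5, 0.2, -0.8]
finger_gap: 0.0171
5.9 [0.5195 0.1758 0.202 ] shift [ 0.0024 -0.001   0.002 ] turn [0.08 0.01 0.  ]
[ 0.41542061 -0.55346479 -1.30695167] [ 0.03816771 -0.024779   -0.02838146]
```

View pics/m3.png

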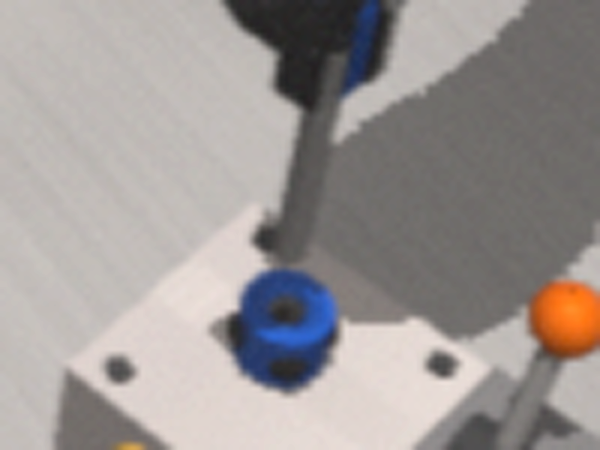

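View pics/m3t.png

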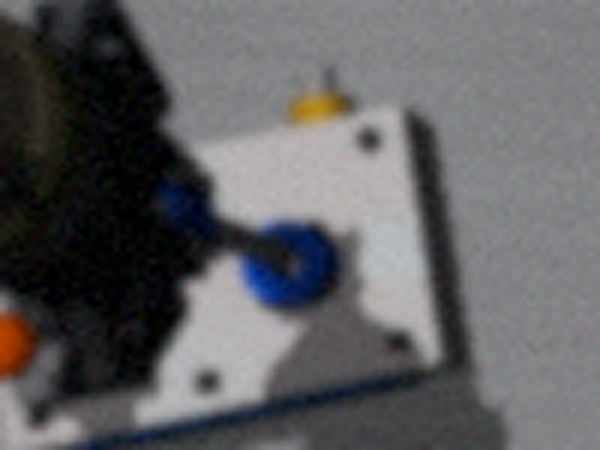

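Run:
```python
from h import *
s=env.get_state();tp=s['tcp_pos'];ax=rot(s['orientation']).apply([0,0,1])
S=lambda x,y:('scene',345+(x+.5)/6-.5,240+(y+.5)/6-.5)
T=lambda x,y:('top',100+(x+.5)/6-.5,215+(y+.5)/6-.5)
inv=lambda n,w:((np.array(proj(n,w))-([345,240] if n=='scene' else [100,215])+.5)*6-.5).round(1)
print(ax)
for n in('scene','top'):
    print(n,'pred tip',inv(n,tp+ax*.094),'pred grip bottom',inv(n,tp+ax*.002),'mouth',inv(n,[.5182,.178,.085]))
print('mouth',tri([S(288,306),T(290,265)]),'tip',tri([S(289,256),T(284,258)]))
for n,u,v in (S(288,306),T(290,265)): print(n,px(n,None,u,v,.085))
for n,u,v in (S(289,256),T(284,258)): print(n,px(n,None,u,v,.108))
```

```text
[ 1.39185742e-03  1.75741096e-04 -9.99999016e-01]
scene pred tip [287.4 254.3] pred grip bottom [326.4  83.7] mouth [285.4 296.5]
top pred tip [273.6 252.7] pred grip bottom [192.6 225.4] mouth [285.8 262.1]
mouth (array([0.5172, 0.1785, 0.0792]), [0.0006, 0.0006]) tip (array([0.5175, 0.1736, 0.1033]), [0.0009, 0.0009])
scene [0.5199976  0.18182199 0.085     ]
top [0.51710835 0.17619801 0.085     ]
scene [0.5195645  0.17667658 0.108     ]
top [0.5176871  0.17152085 0.108     ]
```

```bash
python3 -c "
from h import *
to([.519,.1805,.183],101.5)"
```

```text
5.9 [0.5195 0.1758 0.202 ] shift [0.0047 0.0004 0.019 ] turn [0.08 0.01 0.  ]
```

```bash
python3 -m creep '[[0.002,0,0.003,0,0,0],[0.004,0.0004,0.007,0,0,0],[0.0047,0.0004,0.011,0,0,0],[0.0047,0.0004,0.015,0,0,0],[0.0047,0.0004,0.018,0,0,0],[0.0047,0.0004,0.019,0,0,0],[0.0047,0.0004,0.019,0,0,0],[0.0047,0.0004,0.019,0,0,0]]'
python3 - <<'E'
from h import *
a,_=shot('scene','s3');b,_=shot('top','t3')
c=lambda im,u,v:cv2.convertScaleAbs(cv2.resize(im[v:v+50,u:u+50],(400,400),interpolation=cv2.INTER_CUBIC),alpha=1.5)
cv2.imwrite('pics/m4.png',np.hstack([c(a,368,262),c(b,123,234)]))
s=env.get_state();print(s['tcp_pos'],s['wrist_force'])
inv=lambda n,w:((np.array(proj(n,w))-([368,262] if n=='scene' else [123,234])+.5)*8-.5).round(1)
for n in('scene','top'): print(n,inv(n,s['tcp_pos']-[0,0,.094]))
E
```

```text
clock: 6.7
tcp_pos: [0.5185, 0.1805, 0.1824]
orientation: [0.0, 0.633, 0.774, 0.0]
wrist_force: [0.0, 0.2, -1.9]
finger_gap: 0.0172
[0.51857053 0.18049548 0.18247647] [-0.13814045  0.22938547 -1.16368227]
scene [203.2 218.7]
top [185.6 195. ]
```

View pics/m4.png

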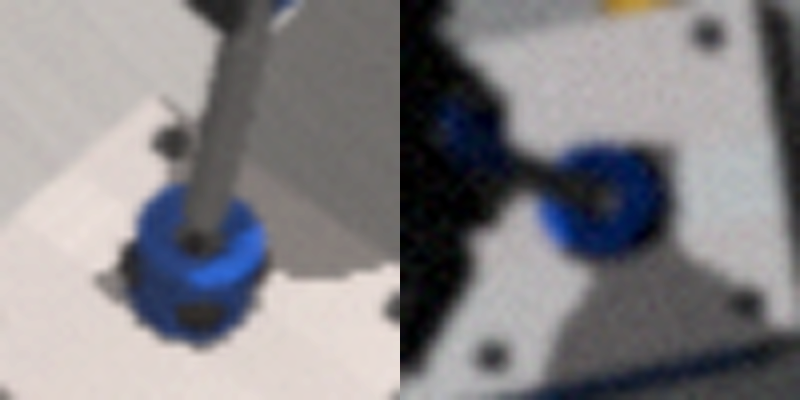

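```bash
python3 -m creep '[[-0.0006,0.0004,0.002,0,0,0],[-0.0006,0.0004,0.004,0,0,0],[-0.0006,0.0004,0.006,0,0,0],[-0.0006,0.0004,0.008,0,0,0],[-0.0006,0.0004,0.01,0,0,0],[-0.0006,0.0004,0.012,0,0,0],[-0.0006,0.0004,0.012,0,0,0],[-0.0006,0.0004,0.012,0,0,0]]'; python3 -c "
from h import *
s=env.get_state();print(s['tcp_pos'],s['wrist_force'],s['ft_torque'])"
```

```text
clock: 7.6
tcp_pos: [0.5188, 0.18, 0.1702]
orientation: [-0.0, 0.633, 0.774, -0.0]
wrist_force: [-0.5, 0.3, -1.5]
finger_gap: 0.0174
[0.51884094 0.18000581 0.17017517] [-0.52242235  0.32237009 -1.45988892] [ 0.05310011  0.04857818 -0.03442225]
```

```bash
python3 -m creep '[[0,0,0.001,0,0,0],[0,0,0.002,0,0,0],[0,0,0.003,0,0,0],[0,0,0.004,0,0,0],[0,0,0.005,0,0,0],[0,0,0.006,0,0,0],[0,0,0.007,0,0,0],[0,0,0.008,0,0,0]]'; python3 -c "
from h import *
s=env.get_state();print(s['tcp_pos'],s['wrist_force'],s['ft_torque'])"
```

```text
clock: 8.4
tcp_pos: [0.519, 0.1803, 0.163]
orientation: [0.0, 0.633, 0.775, 0.0]
wrist_force: [-1.8, 1.2, 7.9]
finger_gap: 0.0172
[0.51895689 0.18027467 0.1629854 ] [-1.78260381  1.15502685  7.94672609] [ 0.28763537  0.88738946 -0.03553656]
```

```bash
python3 -m creep '[[0.0002,-0.0002,0.001,0,0,0],[0.0002,-0.0002,0.002,0,0,0],[0.0002,-0.0002,0.003,0,0,0],[0.0002,-0.0002,0.004,0,0,0],[0.0002,-0.0002,0.005,0,0,0],[0.0002,-0.0002,0.006,0,0,0],[0.0002,-0.0002,0.007,0,0,0],[0.0002,-0.0002,0.008,0,0,0]]'; python3 -c "
from h import *
s=env.get_state();print(s['tcp_pos'],s['wrist_force'],s['ft_torque'])"
```

```text
clock: 9.2
tcp_pos: [0.5191, 0.1804, 0.1554]
orientation: [0.001, 0.633, 0.775, 0.001]
wrist_force: [-2.2, 1.2, 6.8]
finger_gap: 0.0176
[0.51914422 0.18038236 0.15540186] [-2.2256458   1.22010081  6.83821547] [0.16998008 0.63412773 0.00921433]
```

```bash
cat > f.py <<'E'
from h import *
s=env.get_state();print(s['clock'],s['tcp_pos'].round(4),s['wrist_force'].round(2),s['ft_torque'].round(2),round(s['finger_gap'],4))
E
python3 -m creep '[[0.0002,-0.0002,0.0006,0,0,0],[0.0002,-0.0002,0.0012,0,0,0],[0.0002,-0.0002,0.0018,0,0,0],[0.0002,-0.0002,0.0024,0,0,0],[0.0002,-0.0002,0.003,0,0,0],[0.0002,-0.0002,0.0035,0,0,0],[0.0002,-0.0002,0.004,0,0,0],[0.0002,-0.0002,0.004,0,0,0]]' >/dev/null; python3 f.py
python3 -m creep '[[0,0,0.0003,0,0,0],[0,0,0.0006,0,0,0],[0,0,0.0009,0,0,0],[0,0,0.0012,0,0,0],[0,0,0.0015,0,0,0],[0,0,0.0018,0,0,0],[0,0,0.002,0,0,0],[0,0,0.002,0,0,0]]' >/dev/null; python3 f.py
```

```text
10.0 [0.519  0.1804 0.1512] [-1.39  0.53  5.27] [ 0.15  0.43 -0.03] 0.0177
10.8 [0.5191 0.1804 0.1494] [-1.51  0.69  7.37] [0.13 0.5  0.05] 0.017
```

```bash
python3 -m creep '[[0,0,0.0003,0,0,0],[0,0,0.0006,0,0,0],[0,0,0.0009,0,0,0],[0,0,0.0012,0,0,0],[0,0,0.0015,0,0,0],[0,0,0.0018,0,0,0],[0,0,0.002,0,0,0],[0,0,0.002,0,0,0]]' >/dev/null; python3 f.py
```

```text
11.6 [0.5191 0.1804 0.1473] [-1.68  0.61  6.32] [ 0.11  0.47 -0.02] 0.0173
```

```bash
python3 -m creep '[[0,0,0.0003,0,0,0],[0,0,0.0006,0,0,0],[0,0,0.0009,0,0,0],[0,0,0.0012,0,0,0],[0,0,0.0014,0,0,0],[0,0,0.0015,0,0,0],[0,0,0.0015,0,0,0],[0,0,0.0015,0,0,0]]' >/dev/null; python3 f.py
```

```text
12.4 [0.5191 0.1804 0.146 ] [-1.89  0.39  7.37] [0.14 0.63 0.03] 0.0173
```

```bash
python3 -m creep '[[0,0,0.0003,0,0,0],[0,0,0.0006,0,0,0],[0,0,0.0009,0,0,0],[0,0,0.0012,0,0,0],[0,0,0.0014,0,0,0],[0,0,0.0015,0,0,0],[0,0,0.0015,0,0,0],[0,0,0.0015,0,0,0]]' >/dev/null; python3 f.py
```

```text
13.2 [0.5191 0.1804 0.1453] [-3.42 -0.02 13.3 ] [ 0.01  1.11 -0.01] 0.017
```

```bash
sleep 0; 
python3 -c "
from h import *
print(env.get_state()['wrist_force'])"
```

```text
[-3.42020187 -0.0249344  13.29662554]
```

```bash
python3 -m creep '[[0,-0.0001,0.0002,0,0,0],[0,-0.0002,0.0004,0,0,0],[0,-0.0003,0.0006,0,0,0],[0,-0.0003,0.0008,0,0,0],[0,-0.0003,0.0008,0,0,0],[0,-0.0003,0.0008,0,0,0],[0,-0.0003,0.0008,0,0,0],[0,-0.0003,0.0008,0,0,0]]' >/dev/null; python3 f.py
```

```text
14.0 [0.5191 0.1805 0.1449] [-3.39 -0.6  14.95] [ 0.07  1.11 -0.05] 0.017
```

```bash
python3 -m creep '[[0,-0.0001,0.0002,0,0,0],[0,-0.0002,0.0004,0,0,0],[0,-0.0002,0.0006,0,0,0],[0,-0.0002,0.0008,0,0,0],[0,-0.0002,0.001,0,0,0],[0,-0.0002,0.001,0,0,0],[0,-0.0002,0.001,0,0,0],[0,-0.0002,0.001,0,0,0]]' >/dev/null; python3 f.py
```

```text
14.8 [0.519  0.1805 0.1445] [-5.49  0.04 17.12] [-0.07  1.32 -0.02] 0.0169
```

```bash
python3 -m creep '[[0,0,0.0002,0,0,0],[0,0,0.0004,0,0,0],[0,0,0.0004,0,0,0],[0,0,0.0004,0,0,0],[0,0,0.0004,0,0,0],[0,0,0.0004,0,0,0],[0,0,0.0004,0,0,0],[0,0,0.0004,0,0,0]]' >/dev/null; python3 f.py
```

```text
15.6 [0.5191 0.1805 0.1442] [-4.22 -1.05 18.61] [-0.01  1.42  0.  ] 0.0175
```

```bash
python3 -m creep '[[0,0,0,0,0,0],[0,0,0,0,0,0],[0,0,0,0,0,0],[0,0,0,0,0,0],[0,0,0,0,0,0],[0,0,0,0,0,0],[0,0,0,0,0,0],[0,0,0,0,0,0]]' 0.05 >/dev/null; python3 f.py
python3 -m creep '[[0,0,-0.01,0,0,0],[0,0,-0.025,0,0,0],[0,0,-0.045,0,0,0],[0,0,-0.065,0,0,0],[0,0,-0.085,0,0,0],[0,0,-0.105,0,0,0],[0,0,-0.115,0,0,0],[0,0,-0.115,0,0,0]]' >/dev/null; python3 f.py
```

```text
16.4 [0.518  0.1802 0.141 ] [-0.75  1.28 -0.28] [ 0.01 -0.01  0.02] 0.0498
17.2 [0.5189 0.1804 0.2581] [-0.18  0.72 -0.76] [-0.01  0.05  0.02] 0.0504
```

```bash
python3 -c "
from h import *
to([.425,.2505,.258],103.5)"; python3 -m creep '[[0.02,-0.015,0,0,0,-1],[0.05,-0.038,0,0,0,-2],[0.08,-0.06,0,0,0,-2],[0.0885,-0.077,0,0,0,-2],[0.0885,-0.077,0.03,0,0,-2],[0.0885,-0.077,0.07,0,0,-2],[0.0885,-0.077,0.11,0,0,-2],[0.0885,-0.077,0.13,0,0,-2]]' 0 30
python3 - <<'E'
from h import *
a,_=shot('scene','s5')
c=lambda im,u,v:cv2.convertScaleAbs(cv2.resize(im[v:v+120,u:u+150],(750,600),interpolation=cv2.INTER_CUBIC),alpha=1.5)
cv2.imwrite('pics/m5.png',c(a,340,215))
to([.425,.2505,.128],103.5)
E
```

```text
17.2 [0.5189 0.1804 0.2581] shift [ 0.0874 -0.0781 -0.0002] turn [ 0.21  0.01 -1.99]
clock: 18.0
tcp_pos: [0.4219, 0.2506, 0.1218]
orientation: [-0.001, 0.619, 0.785, -0.003]
wrist_force: [0.7, 0.1, 0.8]
finger_gap: 0.0001
18.05 [0.4208 0.25   0.1198] shift [-0.0005  0.0041 -0.0083] turn [-0.54  0.08  0.02]
```

View pics/m5.png

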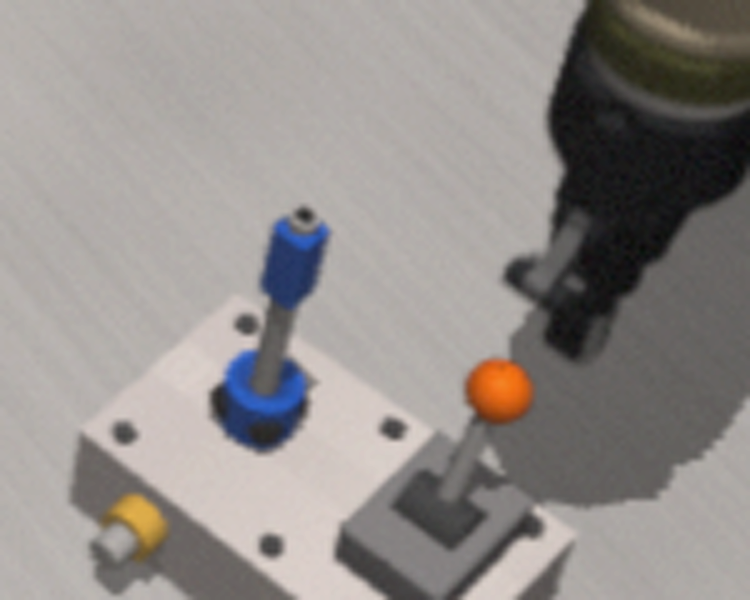

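```bash
python3 -m creep '[[0,0.008,0,0,0,0],[0,0.02,0,0,0,0],[0,0.03,0,0,0,0],[0,0.04,0,0,0,0],[0,0.05,0,0,0,0],[0,0.06,0,0,0,0],[0,0.068,0,0,0,0],[0,0.072,0,0,0,0]]' >/dev/null; python3 f.py
python3 -m creep '[[0,0.002,0,0,0,0],[0,0.004,0,0,0,0],[0,0.006,0,0,0,0],[0,0.008,0,0,0,0],[0,0.009,0,0,0,0],[0,0.009,0,0,0,0],[0,0.009,0,0,0,0],[0,0.009,0,0,0,0]]' >/dev/null; python3 f.py
python3 - <<'E'
from h import *
a,_=shot('scene','s6')
c=lambda im,u,v:cv2.convertScaleAbs(cv2.resize(im[v:v+120,u:u+150],(750,600),interpolation=cv2.INTER_CUBIC),alpha=1.5)
cv2.imwrite('pics/m6.png',c(a,340,215))
E
```

```text
18.85 [0.4956 0.2685 0.1257] [-1.38 -0.32 -0.91] [-0.    0.19 -0.01] 0.0
19.65 [0.503  0.2703 0.126 ] [-5.06 -0.91  1.62] [-0.17  0.78  0.04] -0.0
```

View pics/m6.png

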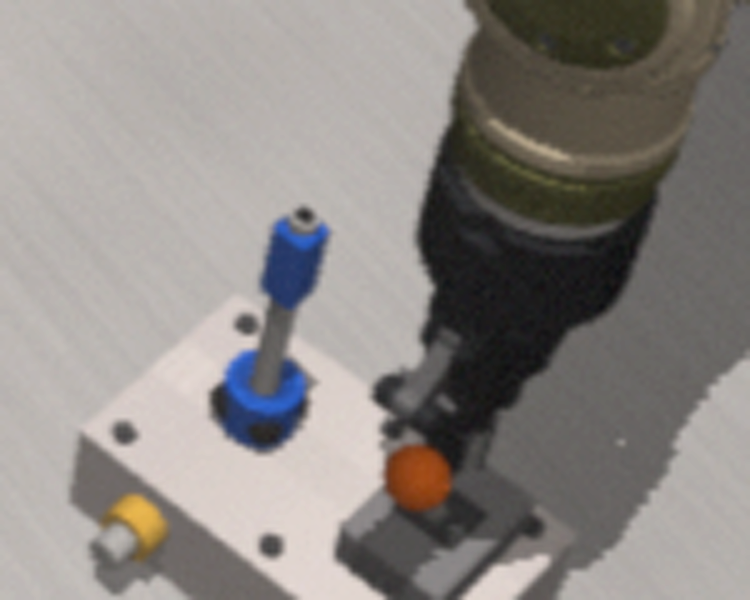

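```bash
python3 -m creep '[[0,0.001,0,0,0,0],[0,0.002,0,0,0,0],[0,0.002,0,0,0,0],[0,0.002,0,0,0,0],[0,0,0,0,0,0],[0,-0.01,0,0,0,0],[0,-0.03,0,0,0,0],[0,-0.05,0,0,0,0]]' >/dev/null; python3 f.py
python3 -m creep '[[0,-0.01,0,0,0,0],[0,-0.02,-0.01,0,0,0],[0,-0.03,-0.04,0,0,0],[0,-0.03,-0.08,0,0,0],[0,-0.03,-0.12,0,0,0],[0,-0.03,-0.13,0,0,0],[0,-0.03,-0.13,0,0,0],[0,-0.03,-0.13,0,0,0]]' >/dev/null; python3 f.py
python3 - <<'E'
from h import *
a,d=shot('scene','s7');t,_=shot('top','t7')
def orange(im):
    h=cv2.cvtColor(im,cv2.COLOR_BGR2HSV);m=(h[...,0]<14)&(h[...,1]>200)&(h[...,2]>80);n,l,s,c=cv2.connectedComponentsWithStats(m.astype(np.uint8));k=1+s[1:,4].argmax();return s[k],c[k]
S=np.array([np.cos(np.radians(13.5)),np.sin(np.radians(13.5))])
for f in('s5','s7'):
    s_,c_=orange(cv2.imread(f'pics/{f}.png'));p=px('scene',None,*c_,.1384 if f=='s7' else .1443)
    e=p[:2]-[.519,.1815]; print(f,s_,c_,p.round(4),'local',e@S,e@[-S[1],S[0]])
c=lambda im,u,v:cv2.convertScaleAbs(cv2.resize(im[v:v+120,u:u+150],(750,600),interpolation=cv2.INTER_CUBIC),alpha=1.5)
cv2.imwrite('pics/m7.png',c(a,340,215))
E
```

```text
20.5 [0.4556 0.2589 0.1264] [ 0.38 -0.36  0.09] [ 0.04  0.03 -0.01] 0.0002
21.3 [0.4258 0.2517 0.2555] [-0.23 -0.46 -0.03] [ 0.01 -0.    0.01] 0.0003
s5 [434 288  12  11 102] [439.52941176 292.70588235] [0.4772 0.2633 0.1443] local -0.02155953086258516 0.08930753021722998
s7 [418 305  11  11 103] [423. 310.] [0.5291 0.2764 0.1384] local 0.03196217442259594 0.08992674211049903
```

View pics/m7.png

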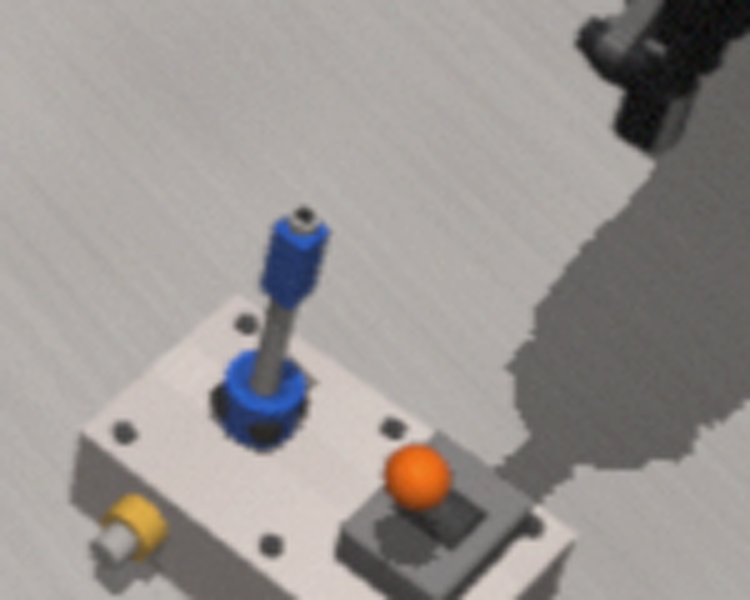

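Run:
```python
from h import *
u,v=340+305.5/5-.5,215+216.5/5-.5
print('seen',u,v)
for z in(.186,.19,.194,.198): print(z,np.round(proj('scene',[.519,.1805,z]),1))
print('collet ref', np.round(proj('scene',[.519,.1805,.085]),1),'seen',340+265.5/5-.5)
env.hand_in(); print(env.get_state()['clock'])
```

```text
seen 400.6 257.8
0.186 [399.6 259.6]
0.19 [399.9 258.3]
0.194 [400.2 257. ]
0.198 [400.5 255.7]
collet ref [392.6 290. ] seen 392.6
the job is handed in; nothing more can be done
the job is handed in; nothing more can be done
```

The blue tube is in the collet and pressed home, and the orange lock lever is all the way over. I handed the job in at about 21 s; no verdict is reported.

- **Insertion:** I took the tube by its grip at 60 N and lowered it with wrist-force checks. It passed the seal at about 8 N of push and then slid with about 6–7 N of drag. The buffer came in with the tip about 34 mm below the mouth. I raised the push in small steps to 18.6 N at the wrist, which I estimate as 11–12 N on the stop. It was held above about 10 N for roughly a second. These stop values are inferred, because the wrist force also includes the drag and the tube's weight.
- **Side load:** Sideways force on the wrist rose to about 5.5 N at full push, against the collet's 25 N limit.
- **Lever:** I pushed the knob with the closed fingers until the force rose to about 5 N. The last picture puts it at about 0.97 rad.
- **Last checks:** The last picture shows the tube upright in the collet and the arm clear of everything. The tube's top sits at about 0.19 m, which fits a tip about 34 mm down.
- **Not checked directly:** The picture only gives the tube's height to about 2 mm. I could not confirm that the plate is still held down, and I assumed the drag keeps it so. I also did not recheck the bystanders after the moves; no unexpected force was felt near them.

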